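# Load the insert feeder and draw its arm out to the mark

### The arm

A 6-joint arm with a two-finger parallel gripper is mounted at the origin on the work surface. World frame = base frame: x ahead of the robot, y to its left, z up, the work surface at z = 0. Lengths are in m, angles in degrees, forces in N, time in s.
With the tool pointing down it reaches from about 0.4 to 0.825 m from the base axis. Payload 7 kg.
Tool frame: the origin (TCP) lies on the centre line of the jaws, within the pads' length; the fingertips stand 14 mm ahead of it and the grasp point (between the pads) lies 5 mm behind it; z points along the fingers, y is the line along which they close (so a half turn about z gives the same grasp; the last joint's range is limited). The gripper opens to 88 mm and grips with 3 to 60 N. Pads are 19 mm wide; open, the fingers measure 130 mm over their backs; the gripper's body (78 mm by 193 mm) begins 47 mm behind the grasp point.
Start: joints at [-59.582, 20.546, 0.682, 0, -70.136, -16.507], TCP at [0.162, -0.655, 0.241] pointing down, gripper open.
Joint ranges: [-176.03, 176.03], [-82.01, 121.73], [-58.28, 71.71], [-173.87, 95.51], [-174.79, -0.11], [-173.66, 173.66]. Speed limits (degrees/s): [136.94, 136.94, 172.46, 180, 180, 180].

### API

Orientations are given as [roll, pitch, yaw] about the fixed x, y, z axes, in that order (R = Rz(yaw) Ry(pitch) Rx(roll)).
In Python, from plant import r gives the robot as it stands.
- The arm moves only by the tool send_rows, never from a script. Its argument "steps" is a list of rows, each an object with "dp": the shift along the tool's x, y, z in mm, a list of three; "roll": the turn about the tool's z in rad; "jaw": the opening in per cent of the stroke, from 0 (shut) to 100 (fully open). In form: [{"dp": [tx, ty, tz], "roll": roll, "jaw": jaw}, ...]. A call has 1 to 5 rows; each row is the pose to reach, as a shift and turn from the pose commanded when the call began, along the tool's axes at that moment; what a row does not reach only later rows make up. A row lasts 1/8 s, in which the tool goes at most 62.5 mm and 10.7 degrees, less where a joint would pass 70% of its speed; a pose out of reach is approached as far as the arm can. A call with a gripper value outside its range is refused whole. The fingers move at their own pace and stop on an object; "newtons" is the grip in N (left out, the last holds). Time passes only in rows, so rows that repeat a pose let the fingers close. It gives the time, the measured TCP pose, the force, the opening and the grip force at its end, in the units of the state.
- r.get_state(): the state, without advancing time (a new reading comes with each control period).
- r.capture(name): name is "side" or "top" or "wrist"; returns a dict with "image" (420x560x3 uint8, blue, green, red), "K" (3x3 intrinsics, pixels), "dist" ([k1, k2, p1, p2, k3] as OpenCV has them; the pictures are not rectified), "rvec" (rotation vector, rad) and "tvec" (3), from world to camera coordinates, as OpenCV has them. Camera axes: x right, y down, z forward; pixel columns grow to the right and rows downward; lengths in m; the calibration is good to about 2 mm. A picture is of the moment at which its call begins. There is no depth.
- r.close_job(): hands the job in; it is judged then, once.
The state is a dict: "time_s": time; "joints": joint angles; "qd": joint speeds; "joint_torque": joint torques, N m; "tcp_pos": TCP position; "eef_rot": TCP orientation; "contact_force": force on the tool from outside, world axes, zero at the start; "moment": the same for the moment, N m; "gripper_width": finger opening in m; "gripper_force": force on a finger pad.
Only numpy, scipy, OpenCV 4.12 (cv2) and the standard library are available. Lean on these libraries where they do the work, as an engineer would, in place of code of your own. Each camera call takes 0.05 s, during which the arm holds its last target. There are 200 camera calls.

### The job

Take the brass insert from the pocket tray and stand it in the small blue cup on the feeder's arm. Then squeeze the red lock button on the arm's black grip block, draw the arm out until its yellow pointer is at the red mark on the scale with the insert still in the cup, and finish while holding it there: the arm springs back if you let go. Leave the other inserts in the tray and everything else on the bench where it is.

Things in the scene. Friction and masses are not known exactly. Their poses are not given: they have to be found in the camera images.
- brass_insert_centre (a point): Brass-coloured threaded insert, an upright cylinder 14 mm in diameter and 30 mm tall, about 25 g, standing loose in a pocket of the dark wooden tray. The point is its centre, half-way up (25 mm above the bench at the start); z is its axis. Its lower 10 mm are in the pocket, 20 mm stand above the tray. It may stand in any of three pockets.
- dark_insert_centre (a point): Dark steel insert of the same size, in another pocket: leave it. Centre point.
- white_insert_centre (a point): White plastic insert of the same size, in another pocket: leave it. Centre point.
- tray: Fixed dark wooden pocket tray, 160 (x) x 110 (y) x 20 mm high; origin at the centre of its underside. Six square 17 mm pockets, 10 mm deep, at x = -50, 0, 50 and y = -26, 26 mm in its frame. The inserts stand at (-50,-26), (0,26), (50,-26) in any order, the other pockets are empty, so fingers closing along the tray's y axis have room.
- feeder: Fixed grey board, 160 x 530 mm, 12 mm thick, with an aluminium outer tube (36 mm wide, top 60 mm up, mouth 60 mm behind the grip block) and a white scale bar (20 mm wide, top 36 mm up) parallel to the arm, 80 mm to its +x side. Origin on the bench below the grip block's home position; its y axis (about world +y) is the way the arm is drawn out, z up.
- grip_block (a point): Centre of the arm's black grip block (36 mm long in y, 36 to 80 mm above the bench), 58 mm up; axes as the feeder. On its -x side (nearer the robot) is the red button plate, 28 (y) x 34 mm tall. Pinch it from above, closing along x: 40 mm across plate and block with the plate out, 34 mm squeezed in and then centred on this point. Beside it air down to 12 mm above the bench.
- lock_button (a joint): Travel of the red lock button, m: 0 out (locked), 0.006 squeezed fully in (along the feeder's +x); its spring takes 2.5 N at first, 8 N fully in. At home a steel hook stops the arm after about 2 mm unless the button is in by over 0.0035; once the arm is out by 15 mm the button no longer matters.
- feed_arm: The sliding arm: grip block, steel inner tube, blue cup, yellow pointer and lock button; origin and axes as grip_block. It slides 0 to 160 mm along +y from home, where it starts locked. Once unlocked a spring pulls it home with about 2 N at home, 4 N far out; let go, it springs back.
- cup_floor (a point): Centre of the inside floor of the blue cup on the arm, 24 mm above the bench and 85 mm ahead (+y) of the grip block. Cup 27 mm outside, 20 mm inside diameter, rim 11 mm above this floor: an insert standing in it has its centre 15 mm above this point and shows 19 mm above the rim.
- pointer_tip (a point): Tip of the thin yellow pointer on the arm, beside the cup at the scale's near edge: 66 mm to the +x side of the grip block's centre, 85 mm ahead of it (+y), 34 mm above the bench. It moves with the arm.
- red_mark (a point): Red clip on the scale bar, a band 10 mm wide along the scale (y) and 27 mm across; the point is the centre of its top, 38 mm above the bench. Axes as the feeder. The pointer is at the mark when its y distance to this point, in this frame, is zero: 70 to 135 mm of arm travel from home.
- sander: Round black and green palm sander, 125 mm across, 96 mm tall, standing on the bench: leave it. Origin at the centre of its underside.
- glue: White glue bottle, 60 mm across, 170 mm tall: leave it. Origin at the centre of its underside.
- tape: Yellow tape measure, 66 x 40 x 62 mm: leave it. Origin at the centre of its underside.
- driver: Screwdriver lying on the bench: leave it. Origin on its underside, mid-way.
- offcut: Plywood offcut, 70 x 160 x 18 mm: leave it. Origin at the centre of its underside.
Mind the look-alikes: they are no part of the job. Leave any orange look-alike of the tray alone.

How it is judged (in metres and radians):
On the way, in this order (a step that is already met when the one before it is completed fails the run):
1. the brass insert is lifted clear of the tray (z of brass_insert_centre in the frame of tray above 0.042 m), for 0.05 s.
2. the brass insert stands in the cup, let go, with the arm still home (horizontal distance between brass_insert_centre and cup_floor below 0.006 m and z of brass_insert_centre in the frame of cup_floor between 0.01 and 0.02 m and angle between brass_insert_centre's own z axis and vertical below 0.3 rad and contact force between the fingers and anything else below 0.2 N and y of grip_block in the frame of feeder below 0.006 m), for 0.2 s.
3. the lock button is squeezed in with the arm still home (value of joint lock_button above 0.0038 m and y of grip_block in the frame of feeder below 0.03 m), for 0.02 s.
At the end, for the whole second after the job is handed in: The fingers hold the arm still (over 2 N, under 10 mm/s), its pointer within 6 mm of the red mark along the scale; the brass insert stands in the cup (within 6 mm of its centre, 5 mm of its floor, 0.3 rad of upright); the other inserts are in the tray (y of pointer_tip in the frame of red_mark between -0.006 and 0.006 m and contact force between the fingers and feed_arm above 2 N and linear speed of feed_arm below 0.01 m/s and horizontal distance between brass_insert_centre and cup_floor below 0.006 m and z of brass_insert_centre in the frame of cup_floor between 0.01 and 0.02 m and angle between brass_insert_centre's own z axis and vertical below 0.3 rad and distance between each of dark_insert_centre, white_insert_centre and tray below 0.09 m); the arm keeps its last pose, push and grip.
It fails at once if one of the other inserts is moved more than 12 mm (distance of any of dark_insert_centre, white_insert_centre from where it was at the start of the episode above 0.012 m).
It fails at once if the sander, glue bottle, tape measure, screwdriver or offcut is moved more than 25 mm (distance of any of sander, glue, tape, driver, offcut from where it was at the start of the episode above 0.025 m).
It also fails if it takes over 53 s, if anything falls off the work surface, if the arm or the gripper's body presses on something with over 40 N, if the wrist force passes 120 N, or if a joint passes its speed limit or range.

## Working session

There is one attempt and no reset: what is moved stays moved. The work goes in short steps, Python scripts to look and compute and a tool call to move; the robot and the scene stay as the last step left them, time stands still between calls to the robot, and variables do not carry over. Pictures are saved under pics/ and viewed, at most 10 in all, crops included, and the job is handed in when it is done.

Besides the shell and the picture viewer there is one more tool, called after "Request:" as name(argument=value, ...), one argument or row to a line, values as JSON. send_rows: Moves the arm, as the interface text tells. Its arguments: {"type":"object","properties":{"steps":{"type":"array","items":{"type":"object","properties":{"dp":{"type":"array","items":{"type":"number"}},"roll":{"type":"number"},"jaw":{"type":"number"}}}},"newtons":{"type":"number"}},"required":["steps"]}

```bash
ls; mkdir -p pics
cat > h.py <<'E'
import cv2, numpy as np
from plant import r
def cast(c,uv,z):
    p=cv2.undistortPoints(np.array([[uv]],float),c["K"],np.array(c["dist"],float))[0,0]
    R=cv2.Rodrigues(np.array(c["rvec"],float))[0]; t=np.array(c["tvec"],float).ravel()
    o=-R.T@t; d=R.T@np.array([p[0],p[1],1.]); return o+d*(z-o[2])/d[2]
def proj(c,P):
    return cv2.projectPoints(np.array([P],float),np.array(c["rvec"],float),np.array(c["tvec"],float),c["K"],np.array(c["dist"],float))[0].reshape(-1,2)
E
python3 - <<'E'
from h import *
ims={}
for n in ("top","side"):
    c=r.capture(n); cv2.imwrite(f"pics/{n}0.png",c["image"]); np.save(f"pics/{n}0.npy",c,allow_pickle=True)
    R=cv2.Rodrigues(np.array(c["rvec"],float))[0]; print(n,-R.T@np.ravel(c["tvec"]))
print(r.get_state())
E
```

```text
pics
top [0.25578157 0.14078259 1.26030896]
side [-0.09949436  0.81224161  0.77606814]
{'time_s': 0.1, 'joints': array([-5.95818310e+01,  2.05864920e+01,  6.38888273e-01, -1.75540138e-02,
       -7.01346976e+01, -1.65086396e+01]), 'qd': array([ 0.08056183, -0.07094721,  0.01116325,  0.12185082, -0.03714063,
        0.00392508]), 'joint_torque': array([-8.45794330e-04, -5.84164345e+01,  2.93750310e+01,  7.01543301e+00,
        1.01907947e-02, -8.08079176e-05]), 'tcp_pos': array([ 0.16215978, -0.65480812,  0.23972537]), 'eef_rot': array([ 1.79916402e+02, -7.56634097e-03, -1.66096442e+02]), 'contact_force': array([ 0.36898776,  0.4171575 , -0.15037249]), 'moment': array([-0.01112054,  0.00756837, -0.0413348 ]), 'gripper_force': 0.0, 'gripper_width': 0.08779253711078823}
```

View pics/top0.png

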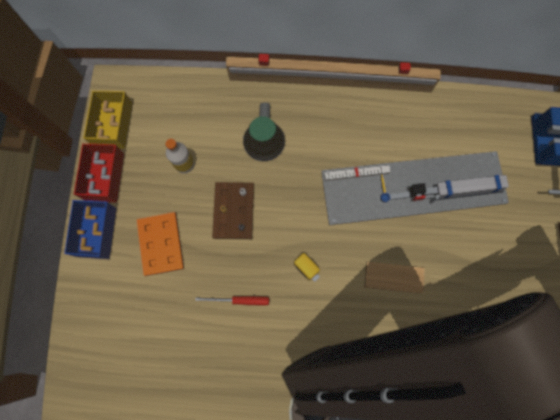

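View pics/side0.png

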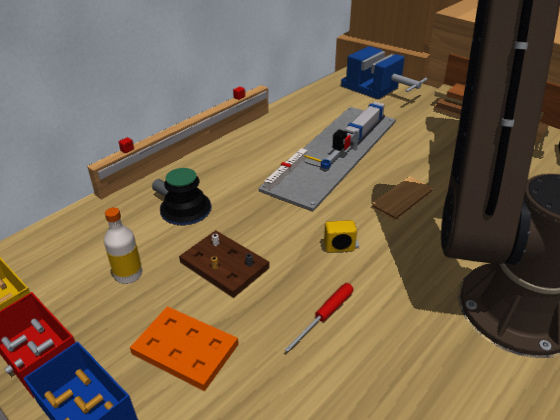

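Top view: the dark tray is at about (234,210), with three inserts: (242,190) white, (223,208) brass, (241,228) dark. The orange look-alike at (160,243) stays untouched. The feeder is at about (415,188), with the cup at (385,197), button at (418,197) and red mark at (357,172). I'll enlarge the tray and feeder to confirm.

Run:
```python
from h import *
c=np.load("pics/top0.npy",allow_pickle=True).item(); im=c["image"]
a=cv2.resize(im[175:245,205:265],None,fx=6,fy=6,interpolation=cv2.INTER_CUBIC)   #360x420
b=cv2.resize(im[145:230,315:425],None,fx=4,fy=4,interpolation=cv2.INTER_CUBIC)  #440x340
o=np.zeros((420,800,3),np.uint8); o[:,:360]=a; o[:340,360:]=b
cv2.imwrite("pics/crop1.png",o)
hsv=cv2.cvtColor(im,cv2.COLOR_BGR2HSV)
def blobs(m,x0,y0,x1,y1,z,n):
    k=np.zeros(m.shape,np.uint8); k[y0:y1,x0:x1]=m[y0:y1,x0:x1]
    N,_,s,ce=cv2.connectedComponentsWithStats(k)
    for i in range(1,N):
        if s[i,4]>2: print(n,s[i],ce[i].round(1),cast(c,ce[i],z).round(4))
blobs(cv2.inRange(hsv,(100,120,60),(125,255,255)),375,185,400,210,.035,"cup")
blobs(cv2.inRange(hsv,(0,130,90),(8,255,255)),320,160,430,210,.038,"red")
blobs(cv2.inRange(hsv,(20,110,90),(35,255,255)),370,165,395,200,.034,"ptr")
blobs(cv2.inRange(hsv,(14,120,90),(30,255,255)),210,180,258,240,.04,"brass")
# board outline / tray
g=cv2.inRange(hsv,(0,0,60),(179,60,200)); k=np.zeros_like(g); k[140:235,310:520]=g[140:235,310:520]
k=cv2.morphologyEx(k,cv2.MORPH_CLOSE,np.ones((7,7)))
for nm,k,z in (("board",k,.012),("tray",None,.02)):
    if k is None:
        k=np.zeros_like(g); t=cv2.inRange(hsv,(0,0,0),(179,255,110)); k[172:250,200:268]=t[172:250,200:268]
    ct=max(cv2.findContours(k,0,2)[0],key=cv2.contourArea); q=cv2.boxPoints(cv2.minAreaRect(ct))
    W=np.array([cast(c,p,z)[:2] for p in q]); print(nm,q.round(1).tolist(),W.round(4).tolist(),W.mean(0),[np.degrees(np.arctan2(*(W[(i+1)%4]-W[i])[::-1])).round(1) for i in range(4)],[np.linalg.norm(W[(i+1)%4]-W[i]).round(3) for i in range(4)])
```

```text
cup [382 194   7   7  40] [384.9 197.2] [ 0.5811 -0.1096  0.035 ]
red [355 168   3   8  14] [356.3 171.9] [ 0.6486 -0.0277  0.038 ]
red [416 195   9   5  23] [420.2 197. ] [ 0.5868 -0.2083  0.038 ]
ptr [381 176   5  16  38] [382.8 184. ] [ 0.6192 -0.1036  0.034 ]
brass [219 204   8   8  41] [222.5 207.9] [0.5232 0.3359 0.04  ]
brass [213 226   1   4   4] [213.  227.5] [0.4674 0.3569 0.04  ]
board [[320.79998779296875, 169.5], [504.0, 148.3000030517578], [510.3999938964844, 203.8000030517578], [327.20001220703125, 224.89999389648438]] [[0.6579, 0.0703], [0.7597, -0.4747], [0.5903, -0.4845], [0.4983, 0.0458]] [ 0.62654533 -0.21078303] [np.float64(-79.4), np.float64(-176.7), np.float64(99.8), np.float64(8.7)] [np.float64(0.554), np.float64(0.17), np.float64(0.538), np.float64(0.161)]
tray [[211.89999389648438, 237.89999389648438], [213.8000030517578, 180.8000030517578], [254.5, 182.1999969482422], [252.60000610351562, 239.3000030517578]] [[0.4416, 0.3608], [0.6043, 0.371], [0.6069, 0.2555], [0.4447, 0.2486]] [0.52439797 0.30896215] [np.float64(3.6), np.float64(-88.7), np.float64(-177.6), np.float64(91.6)] [np.float64(0.163), np.float64(0.116), np.float64(0.162), np.float64(0.112)]
```

View pics/crop1.png

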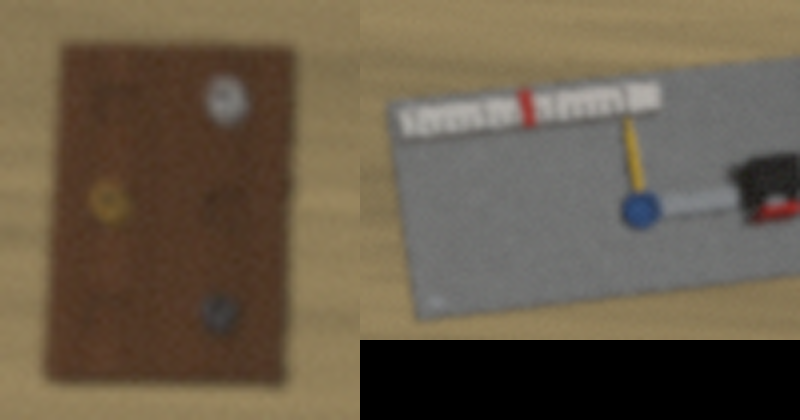

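Brass is confirmed at crop (110,203), a gold ring in the position of pocket (0,26), with white and dark in the two others. I'm moving over there.

Request:
send_rows(
  steps=[
    {"dp": [-50,37,0],"roll": 0.04,"jaw": 100},
    {"dp": [-100,74,0],"roll": 0.08,"jaw": 100},
    {"dp": [-150,111,0],"roll": 0.12,"jaw": 100},
    {"dp": [-200,148,0],"roll": 0.16,"jaw": 100},
    {"dp": [-250,185,0],"roll": 0.2,"jaw": 100},
  ],
)

```text
time_s: 0.72
tcp_pos: [0.3613, -0.4137, 0.2404]
eef_rot: [180.0, -0.0, -177.6]
contact_force: [0.6, 0.2, 0.3]
gripper_width: 0.0874
gripper_force: 0.0
```

Request:
send_rows(
  steps=[
    {"dp": [-40,47,0],"roll": 0,"jaw": 100},
    {"dp": [-80,94,0],"roll": 0,"jaw": 100},
    {"dp": [-120,141,0],"roll": 0,"jaw": 100},
    {"dp": [-160,188,0],"roll": 0,"jaw": 100},
    {"dp": [-200,235,0],"roll": 0,"jaw": 100},
  ],
)

```text
time_s: 1.35
tcp_pos: [0.551, -0.1703, 0.2405]
eef_rot: [180.0, -0.0, -177.5]
contact_force: [0.7, -0.1, 0.6]
gripper_width: 0.0872
gripper_force: 0.0
```

Run:
```python
from h import *
c=r.capture("wrist"); cv2.imwrite("pics/w1.png",c["image"]); np.save("pics/w1.npy",c,allow_pickle=True)
s=r.get_state(); print(s["tcp_pos"],s["eef_rot"],s["joints"])
R=cv2.Rodrigues(np.array(c["rvec"],float))[0]; print(-R.T@np.ravel(c["tvec"]),R)
print(proj(c,[[.581,-.11,.035],[.587,-.208,.058],[.6486,-.0277,.038]]))
```

```text
[ 0.55507533 -0.16603194  0.24006237] [ 1.79972959e+02  7.84506886e-02 -1.77395630e+02] [ 2.66158016e+00  1.15804946e+01 -1.17983045e+01 -2.93920208e-02
 -6.65427261e+01 -9.00455102e+01]
[ 0.47786279 -0.17326123  0.38469031] [[-4.23246200e-02  9.99103861e-01  3.18607471e-04]
 [ 9.60938091e-01  4.06205172e-02  2.73766248e-01]
 [ 2.73507973e-01  1.18932145e-02 -9.61796205e-01]]
[[338.67947623 216.57831949]
 [236.36880635 225.70348717]
 [411.48561893 282.55545567]]
```

View pics/w1.png

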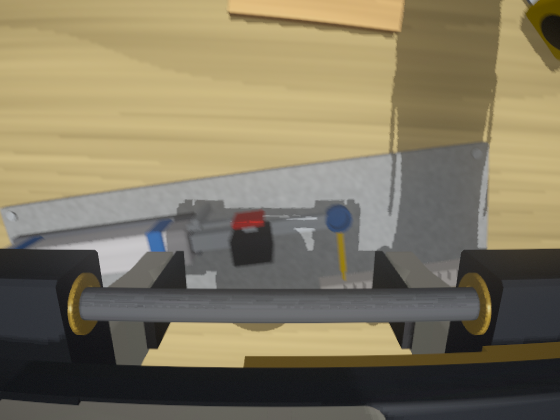

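Wrist view: cup at (338,218), red plate at (249,219), block top at (251,245), and the board's near edge from (10,207) to (487,143). The red mark is hidden behind the fingers.

Run:
```python
from h import *
c=np.load("pics/w1.npy",allow_pickle=True).item(); im=c["image"]; hsv=cv2.cvtColor(im,cv2.COLOR_BGR2HSV)
def blob(m,x0,y0,x1,y1,zs,n):
    k=np.zeros(m.shape,np.uint8); k[y0:y1,x0:x1]=m[y0:y1,x0:x1]
    ct=max(cv2.findContours(k,0,2)[0],key=cv2.contourArea); q=cv2.minAreaRect(ct)
    print(n,cv2.boundingRect(ct),q); [print("  ",z,cast(c,q[0],z).round(4)) for z in zs]
    return ct
blob(cv2.inRange(hsv,(100,100,40),(125,255,255)),320,200,360,240,(.03,.035),"cup")
blob(cv2.inRange(hsv,(0,130,60),(10,255,255)),225,205,275,235,(.058,.075,),"red")
blob(cv2.inRange(hsv,(0,0,0),(179,255,45)),225,222,280,270,(.06,.08),"blk")
blob(cv2.inRange(hsv,(20,120,90),(35,255,255)),330,230,350,290,(.034,),"ptr")
# board near edge: strongest vertical gradient
g=cv2.GaussianBlur(hsv[:,:,1].astype(float),(0,0),1.5); gy=np.gradient(g,axis=0)
P=[]
for x in range(20,390,10):
    y0=205-(x-10)*62/475.; a=int(y0)-10; y=a+np.argmin(gy[a:a+20,x]); P.append(cast(c,(x,y),.012)[:2])
P=np.array(P); l=cv2.fitLine(P.astype(np.float32),cv2.DIST_HUBER,0,.01,.01).ravel(); print("edge",l, "yaw",np.degrees(np.arctan2(-l[0],l[1])) )
```

```text
cup (327, 207, 24, 25) ((338.5, 219.0), (24.0, 23.0), 90.0)
   0.03 [ 0.585  -0.1091  0.03  ]
   0.035 [ 0.5835 -0.11    0.035 ]
red (233, 212, 31, 18) ((247.46925354003906, 220.25387573242188), (14.512063026428223, 30.636577606201172), 82.87498474121094)
   0.058 [ 0.5813 -0.1978  0.058 ]
   0.075 [ 0.5759 -0.1965  0.075 ]
blk (232, 233, 40, 32) ((251.5, 248.5), (31.0, 39.0), 90.0)
   0.06 [ 0.6082 -0.1934  0.06  ]
   0.08 [ 0.6002 -0.1922  0.08  ]
ptr (337, 234, 9, 46) ((341.53692626953125, 256.40576171875), (45.448944091796875, 5.522679805755615), 84.80557250976562)
   0.034 [ 0.6235 -0.1031  0.034 ]
edge [ 0.17598371 -0.98439306  0.556296   -0.26922074] yaw -169.86409
```

Request:
send_rows(
  steps=[
    {"dp": [2,60,0],"roll": 0,"jaw": 100},
    {"dp": [5,120,0],"roll": 0,"jaw": 100},
    {"dp": [7,180,0],"roll": 0,"jaw": 100},
    {"dp": [10,240,0],"roll": 0,"jaw": 100},
    {"dp": [12,300,0],"roll": 0,"jaw": 100},
  ],
)

```text
time_s: 2.02
tcp_pos: [0.5247, 0.1288, 0.2405]
eef_rot: [180.0, -0.0, -177.5]
contact_force: [1.0, 0.5, -0.0]
gripper_width: 0.0874
gripper_force: 0.0
```

Request:
send_rows(
  steps=[
    {"dp": [2,60,0],"roll": 0,"jaw": 100},
    {"dp": [5,120,0],"roll": 0,"jaw": 100},
    {"dp": [7,165,0],"roll": 0,"jaw": 100},
    {"dp": [7,165,0],"roll": 0,"jaw": 100},
  ],
)

```text
time_s: 2.52
tcp_pos: [0.5107, 0.2943, 0.2396]
eef_rot: [-180.0, -0.1, -177.4]
contact_force: [-0.5, -0.8, -0.2]
gripper_width: 0.0876
gripper_force: 0.0
```

Run:
```python
from h import *
c=r.capture("wrist"); cv2.imwrite("pics/w2.png",c["image"]); np.save("pics/w2.npy",c,allow_pickle=True)
s=r.get_state(); print(s["tcp_pos"],s["eef_rot"],s["joints"])
hsv=cv2.cvtColor(c["image"],cv2.COLOR_BGR2HSV); u=proj(c,[[.523,.336,.04]])[0]; print(u)
x,y=u.astype(int); m=cv2.inRange(hsv,(14,110,90),(30,255,255)); k=np.zeros_like(m); k[max(y-30,0):y+30,x-30:x+30]=m[max(y-30,0):y+30,x-30:x+30]
ct=max(cv2.findContours(k,0,2)[0],key=cv2.contourArea); b=cv2.boundingRect(ct); print(b, cv2.contourArea(ct)); 
for z in (.03,.04): print(cast(c,(b[0]+b[2]/2,b[1]+b[3]/2),z))
```

```text
[0.51070785 0.29273874 0.23972634] [-1.79945714e+02 -6.65014613e-02 -1.77416467e+02] [ 4.88301657e+01  1.25594559e+01 -1.05828371e+01 -1.14047519e-02
 -6.69429090e+01 -1.36242127e+02]
[322.01063737 200.19212601]
(312, 188, 18, 21) 268.0
[0.52382035 0.33618048 0.03      ]
[0.52138494 0.33490858 0.04      ]
```

View pics/w2.png

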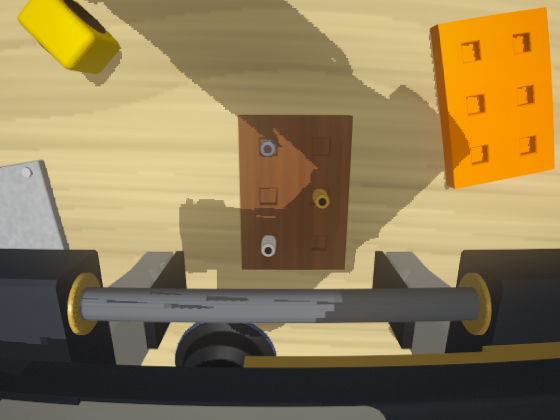

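Wrist view: the brass insert's top is at (322,202), with dark at (267,148) and white at (268,247), so brass lies at about (0.524, 0.3355). I'm going down over it.

Request:
send_rows(
  steps=[
    {"dp": [-15,42,20],"roll": 0,"jaw": 55},
    {"dp": [-15,42,80],"roll": 0,"jaw": 55},
    {"dp": [-15,42,130],"roll": 0,"jaw": 55},
    {"dp": [-15,42,130],"roll": 0,"jaw": 55},
  ],
)

```text
time_s: 3.08
tcp_pos: [0.5227, 0.331, 0.1069]
eef_rot: [-179.7, -0.3, -177.6]
contact_force: [0.4, -0.5, 0.2]
gripper_width: 0.0533
gripper_force: 0.0
```

Run:
```python
from h import *
c=r.capture("wrist"); cv2.imwrite("pics/w3.png",c["image"]); np.save("pics/w3.npy",c,allow_pickle=True)
s=r.get_state(); print(s["tcp_pos"],s["eef_rot"],s["gripper_width"])
hsv=cv2.cvtColor(c["image"],cv2.COLOR_BGR2HSV); u=proj(c,[[.524,.3355,.04]])[0]; print(u)
x,y=u.astype(int); m=cv2.inRange(hsv,(14,110,70),(30,255,255)); k=np.zeros_like(m); k[max(y-60,0):y+60,x-50:x+50]=m[max(y-60,0):y+60,x-50:x+50]
ct=max(cv2.findContours(k,0,2)[0],key=cv2.contourArea); b=cv2.boundingRect(ct); print(b, cv2.contourArea(ct),cast(c,(b[0]+b[2]/2,b[1]+b[3]/2),.03))
```

```text
[0.52442122 0.33259369 0.11002668] [-1.79841563e+02 -1.12301701e-01 -1.77589962e+02] 0.05112754648670317
[286.77436284 234.57276161]
(276, 204, 26, 43) 700.5 [0.521432   0.33691883 0.03      ]
```

View pics/w3.png

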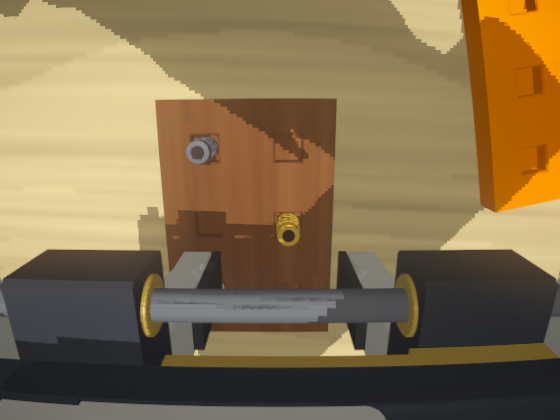

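Insert top is at (288,235), within 1 mm of the estimate. Descend and grip.

Request:
send_rows(
  newtons=15,
  steps=[
    {"dp": [0,1,40],"roll": 0,"jaw": 55},
    {"dp": [0,1,71],"roll": 0,"jaw": 55},
    {"dp": [0,1,71],"roll": 0,"jaw": 55},
    {"dp": [0,1,71],"roll": 0,"jaw": 0},
    {"dp": [0,1,71],"roll": 0,"jaw": 0},
  ],
)

```text
time_s: 3.75
tcp_pos: [0.5256, 0.3362, 0.042]
eef_rot: [179.9, 0.2, -177.5]
contact_force: [-0.9, -0.9, 0.3]
gripper_width: 0.0336
gripper_force: 0.0
```

Request:
send_rows(
  steps=[
    {"dp": [0,0,0],"roll": 0,"jaw": 0},
    {"dp": [0,0,0],"roll": 0,"jaw": 0},
    {"dp": [0,0,0],"roll": 0,"jaw": 0},
  ],
)

```text
time_s: 4.12
tcp_pos: [0.5247, 0.3354, 0.0401]
eef_rot: [180.0, 0.0, -177.5]
contact_force: [-1.1, -0.5, 3.8]
gripper_width: 0.0133
gripper_force: 15.0
```

Gripped (13.3 mm, 15 N). Lift and carry towards the cup, turning so the fingers close along the feeder's x.

Request:
send_rows(
  steps=[
    {"dp": [0,0,-40],"roll": 0,"jaw": 0},
    {"dp": [0,0,-90],"roll": 0,"jaw": 0},
    {"dp": [-2,-30,-120],"roll": -0.15,"jaw": 0},
    {"dp": [-6,-75,-120],"roll": -0.3,"jaw": 0},
    {"dp": [-10,-120,-120],"roll": -0.45,"jaw": 0},
  ],
)

```text
time_s: 4.75
tcp_pos: [0.5395, 0.2148, 0.16]
eef_rot: [180.0, 0.0, -151.4]
contact_force: [0.7, -0.1, -0.1]
gripper_width: 0.0132
gripper_force: 15.0
```

Request:
send_rows(
  steps=[
    {"dp": [20,-54,0],"roll": -0.18,"jaw": 0},
    {"dp": [40,-108,0],"roll": -0.36,"jaw": 0},
    {"dp": [60,-162,0],"roll": -0.54,"jaw": 0},
    {"dp": [80,-216,0],"roll": -0.72,"jaw": 0},
    {"dp": [100,-266,0],"roll": -0.9,"jaw": 0},
  ],
)

```text
time_s: 5.38
tcp_pos: [0.5771, -0.0641, 0.1595]
eef_rot: [180.0, -0.0, -100.8]
contact_force: [0.0, 0.6, 0.7]
gripper_width: 0.0132
gripper_force: 15.0
```

Request:
send_rows(
  steps=[
    {"dp": [20,-7,10],"roll": -0.18,"jaw": 0},
    {"dp": [41,-14,30],"roll": -0.35,"jaw": 0},
    {"dp": [41,-14,30],"roll": -0.35,"jaw": 0},
    {"dp": [41,-14,30],"roll": -0.35,"jaw": 0},
  ],
)

```text
time_s: 5.88
tcp_pos: [0.583, -0.1051, 0.1298]
eef_rot: [180.0, -0.0, -81.3]
contact_force: [0.5, -0.4, -0.1]
gripper_width: 0.0132
gripper_force: 15.0
```

Run:
```python
from h import *
c=r.capture("wrist"); cv2.imwrite("pics/w4.png",c["image"]); np.save("pics/w4.npy",c,allow_pickle=True)
s=r.get_state(); t=s["tcp_pos"]; print(t,s["eef_rot"],s["joints"])
print(proj(c,[t,t-[0,0,.029],t-[0,0,.014],[.584,-.110,.035],[.599,-.194,.08]]))
for n in("side","top"):
    k=r.capture(n); np.save(f"pics/{n}4.npy",k,allow_pickle=True); print(n,proj(k,[t-[0,0,.02],[.584,-.110,.035]]))
    if n=="side": u=proj(k,[[.584,-.11,.07]])[0].astype(int); S=cv2.resize(k["image"][u[1]-45:u[1]+45,u[0]-60:u[0]+60],None,fx=4,fy=4,interpolation=cv2.INTER_CUBIC); print(u)
w=cv2.resize(c["image"],(312,234)); o=np.zeros((600,800,3),np.uint8); o[:360,:480]=S; o[:240-6,488:]=w
i=c["image"]; o[366:,:]=0; z=cv2.resize(i[140:340,180:380],(320,320)); o[240:560,480:]=z
cv2.imwrite("pics/m4.png",o)
```

```text
[ 0.58329544 -0.104738    0.13014702] [-1.79959277e+02 -7.73110531e-03 -8.12058886e+01] [ 8.70879910e+00  1.82118876e+01 -1.83407284e+01  9.55360041e-03
 -5.34066494e+01  7.96226080e-02]
[[279.90819047 284.82561686]
 [279.76888611 258.02313451]
 [279.83547855 270.82364688]
 [279.71683371 211.44416523]
 [275.67993202  71.14808412]]
side [[324.32765934 138.01543423]
 [324.04140116 161.85991191]]
[324 150]
top [[388.95036507 189.2413153 ]
 [385.05294209 196.19950692]]
```

View pics/m4.png

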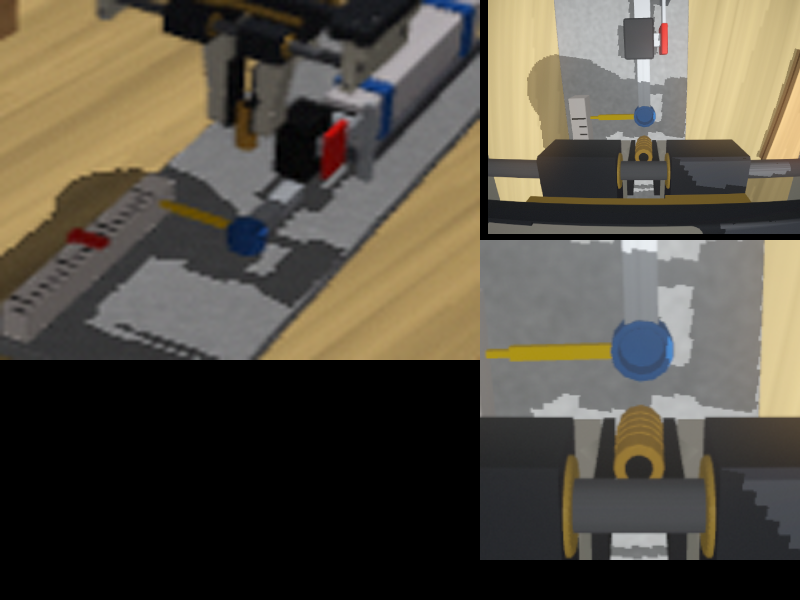

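The wrist crop shows the insert held upright, with its top ring at about crop (638,466), and the cup at crop (642,350). I'll measure both.

Run:
```python
from h import *
c=np.load("pics/w4.npy",allow_pickle=True).item(); hsv=cv2.cvtColor(c["image"],cv2.COLOR_BGR2HSV)
def big(m,x0,y0,x1,y1):
    k=np.zeros_like(m); k[y0:y1,x0:x1]=m[y0:y1,x0:x1]; return max(cv2.findContours(k,0,1)[0],key=cv2.contourArea)
cup=big(cv2.inRange(hsv,(100,90,50),(125,255,255)),250,180,315,235); e=cv2.fitEllipse(cup); b=cv2.boundingRect(cup); print("cup",e,b)
for z in (.030,.035): print(z,cast(c,e[0],z))
br=big(cv2.inRange(hsv,(12,100,40),(30,255,255)),262,235,300,300); b=cv2.boundingRect(br); print("brass",b)
z=.13015
print("top ring", cast(c,((638-480)/1.6+180,(466-240)/1.6+140),z))
print("silhouette L/R top", cast(c,(b[0]+b[2]/2,285),z))
yb=b[1]; print("far bottom edge",cast(c,(b[0]+b[2]/2,yb),z-.030))
rd=big(cv2.inRange(hsv,(0,130,70),(10,255,255))|cv2.inRange(hsv,(172,130,70),(179,255,255)),290,20,340,110); print("plate",cv2.boundingRect(rd))
bk=big(cv2.inRange(hsv,(0,0,0),(179,120,60)),230,20,300,115); q=cv2.minAreaRect(bk); print("blk",q,cast(c,q[0],.08))
# near edge of board right: direction
p=big(cv2.inRange(hsv,(20,120,90),(35,255,255)),170,190,265,230); q=cv2.boundingRect(p); print("ptr",q,cast(c,(q[0],q[1]+q[3]/2),.034))
```

```text
cup ((281.0035400390625, 208.33230590820312), (37.405086517333984, 38.61369323730469), 91.23065185546875) (262, 191, 39, 37)
0.03 [ 0.58324076 -0.11089108  0.03      ]
0.035 [ 0.58347941 -0.11226378  0.035     ]
brass (263, 243, 33, 46)
top ring [ 0.58404131 -0.10633909  0.13015   ]
silhouette L/R top [ 0.58345578 -0.10463118  0.13015   ]
far bottom edge [ 0.58459094 -0.11230515  0.10015   ]
plate (308, 42, 15, 56)Traceback (most recent call last):
  File "<stdin>", line 13, in <module>
  File "<stdin>", line 4, in big
ValueError: max() iterable argument is empty
```

Request:
send_rows(
  steps=[
    {"dp": [5,1,20],"roll": 0,"jaw": 0},
    {"dp": [5,1,54],"roll": 0,"jaw": 0},
    {"dp": [5,1,54],"roll": 0,"jaw": 0},
    {"dp": [5,1,54],"roll": 0,"jaw": 0},
  ],
)

```text
time_s: 6.52
tcp_pos: [0.5836, -0.11, 0.0769]
eef_rot: [-179.9, -0.0, -81.1]
contact_force: [0.9, -0.1, 0.0]
gripper_width: 0.0135
gripper_force: 15.0
```

Run:
```python
from h import *
c=r.capture("wrist"); np.save("pics/w5.npy",c,allow_pickle=True)
s=r.get_state(); t=s["tcp_pos"]; print(t,s["eef_rot"],s["contact_force"])
print(proj(c,[t-[0,0,.030],[.5835,-.111,.035]]))
k=r.capture("side"); u=proj(k,[[.584,-.11,.05]])[0].astype(int); print(u)
o=np.zeros((480,800,3),np.uint8); o[:,:400]=cv2.resize(k["image"][u[1]-24:u[1]+24,u[0]-20:u[0]+20],(400,480),interpolation=cv2.INTER_CUBIC)
o[:,400:]=cv2.resize(c["image"][200:320,230:330],(400,480),interpolation=cv2.INTER_CUBIC); cv2.imwrite("pics/m5.png",o)
```

```text
[ 0.58377507 -0.1100701   0.07713228] [-1.79884783e+02 -2.51712831e-02 -8.10646605e+01] [ 0.75644096 -0.07285309  0.24835729]
[[280.05859221 256.54890337]
 [280.8028023  246.14621158]]
[324 157]
```

View pics/m5.png

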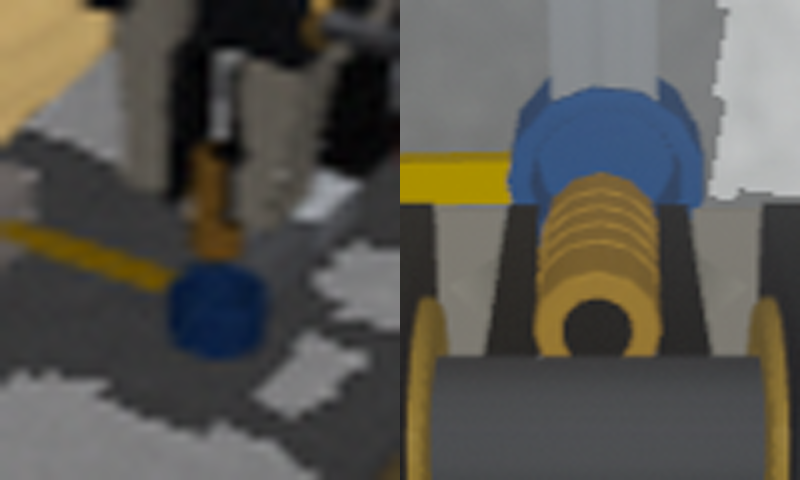

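Right crop: the cup rim spans x 512–704 with its far edge at y≈88. The insert's lower far edge is at (600,172), its sides at 538–661. I'll convert these.

Run:
```python
from h import *
c=np.load("pics/w5.npy",allow_pickle=True).item()
f=lambda x,y,z:cast(c,((x-400)/4+230-.375,y/4+200-.375),z).round(4)
print("rim L,R",f(512,185,.035),f(704,185,.035),"far",f(605,88,.035))
print("ins far bottom",f(600,172,.0471),"top ring",f(598,330,.0771),"sides top",f(536,325,.0771),f(661,325,.0771))
hsv=cv2.cvtColor(c["image"],cv2.COLOR_BGR2HSV); m=cv2.inRange(hsv,(100,90,50),(125,255,255)); ys,xs=np.nonzero(m[215:256,250:315]); print(xs.min()+250,xs.max()+250,ys.min()+215)
```

```text
rim L,R [ 0.5958 -0.1092  0.035 ] [ 0.5704 -0.1132  0.035 ] far [ 0.5856 -0.1246  0.035 ]
ins far bottom [ 0.5852 -0.1174  0.0471] top ring [ 0.5843 -0.1109  0.0771] sides top [ 0.591  -0.1104  0.0771] [ 0.5778 -0.1125  0.0771]
257 305 220
```

Request:
send_rows(
  steps=[
    {"dp": [0.5,1,6],"roll": 0,"jaw": 0},
    {"dp": [0.5,1,14],"roll": 0,"jaw": 0},
    {"dp": [0.5,1,22],"roll": 0,"jaw": 0},
    {"dp": [0.5,1,22],"roll": 0,"jaw": 0},
    {"dp": [0.5,1,22],"roll": 0,"jaw": 0},
  ],
)

```text
time_s: 7.25
tcp_pos: [0.5816, -0.1111, 0.0531]
eef_rot: [180.0, 0.0, -81.1]
contact_force: [-0.4, -0.5, -1.2]
gripper_width: 0.0132
gripper_force: 15.0
```

Request:
send_rows(
  steps=[
    {"dp": [0,0,0],"roll": 0,"jaw": 20},
    {"dp": [0,0,0],"roll": 0,"jaw": 35},
    {"dp": [0,0,0],"roll": 0,"jaw": 35},
    {"dp": [0,0,-25],"roll": 0,"jaw": 35},
    {"dp": [0,0,-60],"roll": 0,"jaw": 35},
  ],
)

```text
time_s: 7.88
tcp_pos: [0.581, -0.1111, 0.1133]
eef_rot: [179.9, 0.0, -81.1]
contact_force: [0.7, 0.2, -0.5]
gripper_width: 0.031
gripper_force: 0.0
```

Run:
```python
from h import *
c=r.capture("wrist"); np.save("pics/w6.npy",c,allow_pickle=True)
s=r.get_state(); t=s["tcp_pos"]; print(t,s["eef_rot"],s["contact_force"],s["gripper_width"])
print(proj(c,[[.583,-.111,.035],[.583,-.111,.054],[.5975,-.195,.08]]))
k=r.capture("side"); u=proj(k,[[.584,-.11,.05]])[0].astype(int)
o=np.zeros((420,800,3),np.uint8); o[:360,:240]=cv2.resize(k["image"][u[1]-30:u[1]+30,u[0]-20:u[0]+20],(240,360),interpolation=cv2.INTER_CUBIC)
o[:,240:]=c["image"]; cv2.imwrite("pics/m6.png",o)
```

```text
[ 0.58402543 -0.11124571  0.11898275] [-1.79705130e+02 -8.67215985e-02 -8.10310199e+01] [ 2.00867384 -0.39953284  4.92602905] 0.030731808576630666
[[276.6747341  226.00677755]
 [276.56066013 236.29438769]
 [272.98075325  79.02439857]]
```

View pics/m6.png

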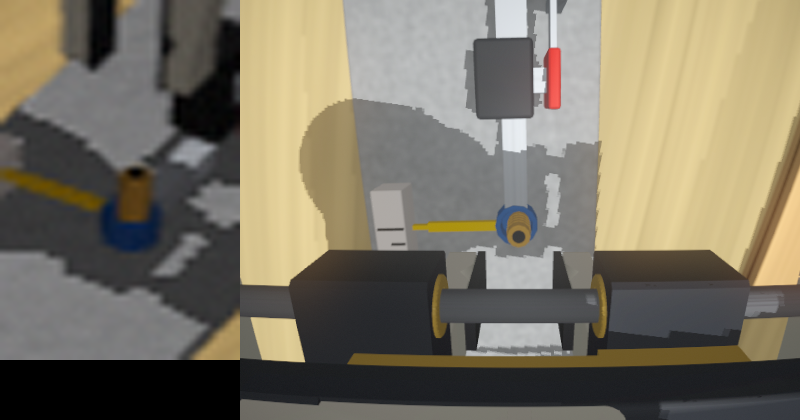

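The insert stands in the cup, at (278,233) in the wrist image, upright. Next the grip block at about (264,78).

Run:
```python
from h import *
c=np.load("pics/w6.npy",allow_pickle=True).item(); im=c["image"]; hsv=cv2.cvtColor(im,cv2.COLOR_BGR2HSV)
k=np.zeros(im.shape[:2],np.uint8); k[30:125,230:300]=cv2.inRange(im,(0,0,0),(80,80,80))[30:125,230:300]
ct=max(cv2.findContours(k,0,2)[0],key=cv2.contourArea); q=cv2.minAreaRect(ct); print(q,cv2.boundingRect(ct),cast(c,q[0],.08))
for p in ((235,40),(293,38),(293,118),(235,118)): print(cast(c,p,.08).round(4))
print("plate", cast(c,(320,78),.075).round(4),cast(c,(308,78),.075).round(4))
# brass top in cup
k[:]=0; k[205:250,262:295]=cv2.inRange(hsv,(12,100,40),(30,255,255))[205:250,262:295]; ct=max(cv2.findContours(k,0,2)[0],key=cv2.contourArea); print("brass",cv2.boundingRect(ct))
# red mark & scale from the first top & side pictures
for n,z in(("top",.038),("side",.038)):
    k=np.load(f"pics/{n}4.npy",allow_pickle=True).item(); h=cv2.cvtColor(k["image"],cv2.COLOR_BGR2HSV); u=proj(k,[[.6486,-.0277,.038]])[0].astype(int)
    m=cv2.inRange(h,(0,120,60),(8,255,255))|cv2.inRange(h,(172,120,60),(179,255,255)); w=np.zeros_like(m); w[u[1]-12:u[1]+12,u[0]-12:u[0]+12]=m[u[1]-12:u[1]+12,u[0]-12:u[0]+12]
    N,_,s,ce=cv2.connectedComponentsWithStats(w); i=1+s[1:,4].argmax(); print(n,s[i],ce[i],cast(k,ce[i],z))
    m=cv2.inRange(h,(22,110,80),(35,255,255)); u=proj(k,[[.642,-.098,.034]])[0].astype(int); v=proj(k,[[.583,-.111,.035]])[0].astype(int); x0,x1=sorted((u[0],v[0])); y0,y1=sorted((u[1],v[1])); w[:]=0; w[y0-6:y1+6,x0-6:x1+6]=m[y0-6:y1+6,x0-6:x1+6]
    ys,xs=np.nonzero(w); P=np.array([cast(k,p,.034)[:2] for p in zip(xs,ys)]); print("ptr mean",P.mean(0), "max x",P[P[:,0].argmax()])
```

```text
((263.0, 76.5), (77.0, 58.0), 90.0) (234, 38, 59, 78) [ 0.60215296 -0.19540559  0.08      ]
[ 0.6168 -0.2092  0.08  ]
[ 0.5914 -0.2139  0.08  ]
[ 0.5857 -0.1792  0.08  ]
[ 0.6124 -0.1751  0.08  ]
plate [ 0.5759 -0.1992  0.075 ] [ 0.5815 -0.1983  0.075 ]
brass (267, 212, 23, 35)Traceback (most recent call last):
  File "<stdin>", line 13, in <module>
ValueError: attempt to get argmax of an empty sequence
```

Request:
send_rows(
  steps=[
    {"dp": [40,-1,-10],"roll": 0,"jaw": 75},
    {"dp": [85,-2,-10],"roll": 0,"jaw": 75},
    {"dp": [85,-2,-10],"roll": 0,"jaw": 75},
    {"dp": [85,-2,-10],"roll": 0,"jaw": 75},
  ],
)

```text
time_s: 8.48
tcp_pos: [0.5965, -0.1947, 0.123]
eef_rot: [180.0, 0.0, -81.2]
contact_force: [0.5, 0.1, -0.4]
gripper_width: 0.0631
gripper_force: 0.0
```

Run:
```python
from h import *
s=r.get_state(); print(s["tcp_pos"],s["eef_rot"],s["gripper_width"],s["time_s"])
for n in("top","side"):
    k=r.capture(n); np.save(f"pics/{n}7.npy",k,allow_pickle=True); h=cv2.cvtColor(k["image"],cv2.COLOR_BGR2HSV); u=proj(k,[[.6486,-.0277,.038]])[0].astype(int)
    m=cv2.inRange(h,(0,90,30),(10,255,255))|cv2.inRange(h,(170,90,30),(179,255,255)); w=np.zeros_like(m); w[u[1]-14:u[1]+14,u[0]-14:u[0]+14]=m[u[1]-14:u[1]+14,u[0]-14:u[0]+14]
    N,_,st,ce=cv2.connectedComponentsWithStats(w)
    for i in range(1,N):
        if st[i,4]>5: print(n,st[i],ce[i],cast(k,ce[i],.038))
    m=cv2.inRange(h,(18,100,50),(35,255,255)); u,v=proj(k,[[.650,-.098,.034],[.593,-.11,.035]]).astype(int); x0,x1=sorted((u[0],v[0])); y0,y1=sorted((u[1],v[1])); w[:]=0; w[y0-4:y1+4,x0-4:x1+4]=m[y0-4:y1+4,x0-4:x1+4]
    ys,xs=np.nonzero(w)
    if len(xs): P=np.array([cast(k,p,.034)[:2] for p in zip(xs,ys)]); l=cv2.fitLine(P.astype(np.float32),2,0,.01,.01).ravel(); print("ptr",len(xs),l,"max x",P[P[:,0].argmax()])
```

```text
[ 0.59648552 -0.19473856  0.12304642] [ 1.79959724e+02  2.13942091e-02 -8.11501956e+01] 0.06313065005137804 8.475
side [281 162  11   6  39] [285.61538462 164.30769231] [ 0.6488643  -0.03013303  0.038     ]
ptr 52 [ 0.93319374  0.3593737   0.6187959  -0.107968  ] max x [ 0.64632317 -0.10192345]
```

Request:
send_rows(
  newtons=30,
  steps=[
    {"dp": [0,-1,35],"roll": 0,"jaw": 75},
    {"dp": [0,-1,63],"roll": 0,"jaw": 75},
    {"dp": [0,-1,63],"roll": 0,"jaw": 75},
    {"dp": [0,-1,63],"roll": 0,"jaw": 30},
    {"dp": [0,-1,63],"roll": 0,"jaw": 30},
  ],
)

```text
time_s: 9.2
tcp_pos: [0.5989, -0.1944, 0.0621]
eef_rot: [-179.9, -0.0, -81.1]
contact_force: [-0.5, -1.0, -0.4]
gripper_width: 0.0508
gripper_force: 0.0
```

Request:
send_rows(
  steps=[
    {"dp": [0,0,0],"roll": 0,"jaw": 20},
    {"dp": [0,0,0],"roll": 0,"jaw": 20},
    {"dp": [0,0,0],"roll": 0,"jaw": 20},
  ],
)

```text
time_s: 9.57
tcp_pos: [0.5978, -0.1946, 0.0612]
eef_rot: [-180.0, -0.0, -81.1]
contact_force: [-4.5, 0.8, 6.9]
gripper_width: 0.0337
gripper_force: 29.9
```

Width is 33.7 mm, so the button is squeezed in. Draw slowly.

Request:
send_rows(
  steps=[
    {"dp": [-4,0,0],"roll": 0,"jaw": 20},
    {"dp": [-12,0,0],"roll": 0,"jaw": 20},
    {"dp": [-22,0,0],"roll": 0,"jaw": 20},
    {"dp": [-32,0,0],"roll": 0,"jaw": 20},
    {"dp": [-40,0,0],"roll": 0,"jaw": 20},
  ],
)

```text
time_s: 10.2
tcp_pos: [0.5909, -0.1557, 0.0612]
eef_rot: [179.9, -0.1, -81.1]
contact_force: [-5.1, -4.8, 7.1]
gripper_width: 0.0337
gripper_force: 29.9
```

Request:
send_rows(
  steps=[
    {"dp": [-10,0,0],"roll": 0,"jaw": 20},
    {"dp": [-20,0,0],"roll": 0,"jaw": 20},
    {"dp": [-28,0,0],"roll": 0,"jaw": 20},
    {"dp": [-28,0,0],"roll": 0,"jaw": 20},
    {"dp": [-28,0,0],"roll": 0,"jaw": 20},
  ],
)

```text
time_s: 10.82
tcp_pos: [0.5859, -0.1283, 0.0612]
eef_rot: [179.9, -0.0, -81.1]
contact_force: [-7.7, -3.8, 9.3]
gripper_width: 0.0335
gripper_force: 29.9
```

Run:
```python
from h import *
s=r.get_state(); print(s["tcp_pos"],s["eef_rot"],s["gripper_width"],s["gripper_force"],s["contact_force"],s["time_s"])
a=[]
for n in("side","top","wrist"):
    k=r.capture(n); np.save(f"pics/{n}8.npy",k,allow_pickle=True)
    u=proj(k,[[.62,-.035,.038]])[0].astype(int); print(n,u)
    if n!="wrist":
        u=np.clip(u,30,None); a.append(cv2.resize(k["image"][u[1]-30:u[1]+30,u[0]-40:u[0]+40],(400,300),interpolation=cv2.INTER_CUBIC))
    else: a.append(cv2.resize(k["image"],(400,300)))
o=np.zeros((600,800,3),np.uint8); o[:300,:400]=a[0]; o[:300,400:]=a[1]; o[300:,:400]=a[2]; cv2.imwrite("pics/m8.png",o)
```

```text
[ 0.58594788 -0.12832324  0.06118423] [ 1.79851809e+02 -4.54392285e-02 -8.10810680e+01] 0.03352057522167022 29.88966464996338 [-7.67419553 -3.78887468  9.28165368] 10.825
side [295 167]
top [358 181]
wrist [195 402]
```

View pics/m8.png

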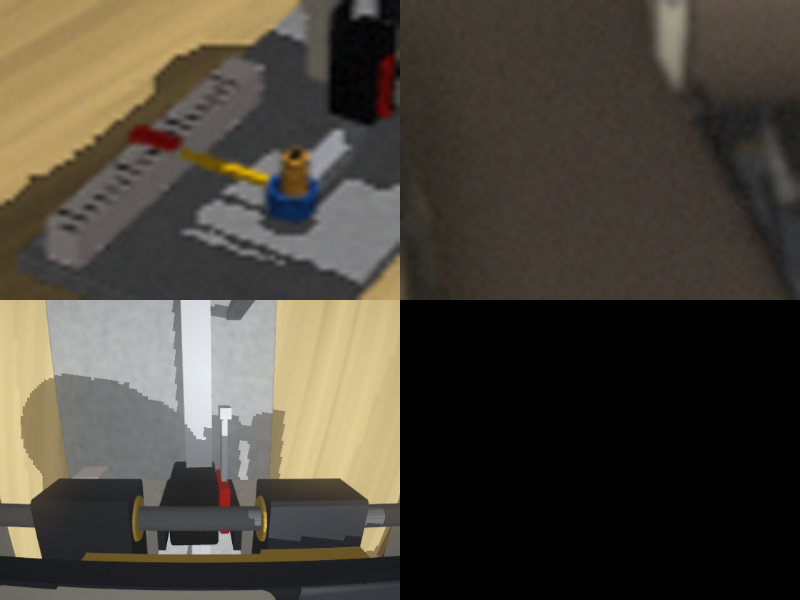

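Side crop: the insert stands in the cup at (294,170). The pointer tip at (182,153) is close to the red clip at (130–182, 125–150). I'll quantify the offset.

Run:
```python
from h import *
k=np.load("pics/side8.npy",allow_pickle=True).item(); im=k["image"]; h=cv2.cvtColor(im,cv2.COLOR_BGR2HSV)
yf=np.array([-.177,.984]); xf=np.array([.984,.177]); F=lambda p:(round(float(p[:2]@xf)*1e3,1),round(float(p[:2]@yf)*1e3,1))
x0,y0=275,155
sub=im[155:175,275:305]
m=(cv2.inRange(h,(0,90,30),(10,255,255))|cv2.inRange(h,(170,90,30),(179,255,255)))[155:175,275:305]
for y in range(m.shape[0]):
    if m[y].any(): print(155+y,"".join("#" if v else "." for v in m[y]), sub[y,:,2][m[y]>0])
ys,xs=np.nonzero(m); print("red centroid",xs.mean()+x0,ys.mean()+y0,F(cast(k,(xs.mean()+x0,ys.mean()+y0),.038)))
p=cv2.inRange(h,(18,100,50),(35,255,255)); w=np.zeros_like(p); w[160:180,288:314]=p[160:180,288:314]; ys,xs=np.nonzero(w)
P=np.array([F(cast(k,q,.034)) for q in zip(xs,ys)]); print("ptr",xs.min(),P[:,0].min(),P[:,0].max(),"y med",np.median(P[:,1]),P[xs<300].mean(0),P[xs>=300].mean(0))
# expected clip corners as pixels for mark centre guess
f2w=lambda x,y,z:[*(x*xf+y*yf)/1e3,z]
cx=[F(cast(k,(285.6,164.3),.038))]
for my in (-148,-144,-140,-136): print(my,proj(k,[f2w(633+sx,my+sy,.038) for sx in(-13.5,13.5) for sy in(-5,5)]).round(1).tolist())
s=r.get_state()["tcp_pos"]; print("block",F(s),"ptr pred y",F(s)[1]+85)
```

```text
162 .......###.................... [84 86 83]
163 ......########................ [84 85 86 86 86 89 85 60]
164 ......##########.............. [86 88 87 86 85 85 86 87 80 71]
165 .....############............. [79 91 93 92 90 86 84 83 85 84 85 86]
166 ..........######.............. [92 88 90 87 86 84]
red centroid 285.4102564102564 164.25641025641025 (633.7, -144.4)
ptr 291 550.9 617.7 y med -146.4 [ 603.544 -144.936] [ 572.84285714 -150.32619048]
-148 [[291.8, 164.3], [289.9, 166.1], [283.1, 161.4], [281.0, 163.2]]
-144 [[291.1, 165.0], [289.1, 166.8], [282.3, 162.1], [280.2, 163.9]]
-140 [[290.3, 165.8], [288.3, 167.6], [281.5, 162.8], [279.4, 164.6]]
-136 [[289.5, 166.5], [287.5, 168.3], [280.6, 163.5], [278.6, 165.3]]
block (553.9, -230.1) ptr pred y -145.1
```

Every measurement puts the mark at about 68–71 mm of travel, and it's stated to be at least 70. We're at 67.4 mm, so draw about 3.5 mm more.

Request:
send_rows(
  steps=[
    {"dp": [-2,0,0],"roll": 0,"jaw": 20},
    {"dp": [-3.5,0,0],"roll": 0,"jaw": 20},
    {"dp": [-3.5,0,0],"roll": 0,"jaw": 20},
    {"dp": [-3.5,0,0],"roll": 0,"jaw": 20},
    {"dp": [-3.5,0,0],"roll": 0,"jaw": 20},
  ],
)

```text
time_s: 11.6
tcp_pos: [0.5854, -0.1251, 0.0612]
eef_rot: [179.9, -0.0, -81.1]
contact_force: [-7.8, -4.0, 10.0]
gripper_width: 0.0334
gripper_force: 29.9
```

Run:
```python
from h import *
s=r.get_state(); print(s["tcp_pos"],s["gripper_width"],s["gripper_force"],s["contact_force"],s["qd"])
k=r.capture("side"); h=cv2.cvtColor(k["image"],cv2.COLOR_BGR2HSV)
yf=np.array([-.177,.984]); xf=np.array([.984,.177]); F=lambda p:(float(p[:2]@xf)*1e3,float(p[:2]@yf)*1e3)
p=cv2.inRange(h,(20,120,50),(35,255,255)); w=np.zeros_like(p); w[158:185,280:301]=p[158:185,280:301]; ys,xs=np.nonzero(w)
P=np.array([F(cast(k,q,.034)) for q in zip(xs,ys)]); print(len(xs),P.mean(0),P[P[:,0]>605].mean(0),P[P[:,0]<605].mean(0))
```

```text
[ 0.58540984 -0.12505554  0.06121829] 0.03336876067580484 29.893811345100403 [-7.75882363 -4.03087031  9.97562124] [ 0.02075414  0.04118115  0.03211171 -0.01845467  0.05324493  0.05728841]
35 [ 612.01210464 -146.90968711] [ 629.35966772 -152.38438875] [ 595.62829506 -141.73913556]
```

Run:
```python
from h import *
yf=np.array([-.177,.984]); xf=np.array([.984,.177]); F=lambda p:(float(p[:2]@xf)*1e3,float(p[:2]@yf)*1e3)
for k in (np.load("pics/side8.npy",allow_pickle=True).item(), r.capture("side")):
    h=cv2.cvtColor(k["image"],cv2.COLOR_BGR2HSV); p=cv2.inRange(h,(21,130,50),(35,255,255)); w=np.zeros_like(p); w[158:185,283:312]=p[158:185,283:312]
    N,L,st,ce=cv2.connectedComponentsWithStats(w,connectivity=8); i=1+st[1:,4].argmax(); ys,xs=np.nonzero(L==i); print(st[i],ce[i])
    P=np.array([F(cast(k,q,.034)) for q in zip(xs,ys)]); P=P[P[:,0]>580]
    for a in range(580,640,10):
        q=P[(P[:,0]>=a)&(P[:,0]<a+10)]
        if len(q): print(a,len(q),q[:,1].mean().round(1))
```

```text
[291 167  18   7  47] [299.70212766 170.06382979]
580 10 -145.7
590 12 -145.3
600 7 -146.2
610 6 -145.5
[291 168  17   7  46] [299.45652174 170.7826087 ]
580 9 -142.3
590 11 -142.5
600 8 -142.9
610 4 -142.5
```

Relative to the mark's 142–144.5 mm, the pointer is at 142.5 mm, so it's within about 2 mm. The grip is steady, so I'm handing in.

```bash
python3 -c "
from plant import r
print(r.close_job())"
```

```text
the job is handed in; nothing more can be done
None
```

I handed the job in with the brass insert standing in the cup and the gripper holding the arm about 70.6 mm out. By my measurements the pointer is within about 2 mm of the red mark; no verdict came back.

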